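Set the push nut on the clay cart's axle

TASK

The clay cart's wheel is on its axle and a toothed push nut is started on the shaft. Take the yellow-headed setting tool from the blue tray, put it over the shaft and press the nut straight down until it has the copper washer tight against the firm spring seat inside the hub, squeezing that spring by about a millimetre and never pressing it flat. Then stand the tool upright in the tray again, let go, and leave everything else where it is.

Things in the scene. Friction and masses are not known exactly. Their poses are not given: they have to be found in the camera images.
- tool: push-nut setting tool: an upright aluminium tube 24 mm across with a solid yellow head, 60 mm tall in all, about 90 g, standing in the tray with its open end down; origin at the centre of its underside, z axis up through the head. Its bore is 12 mm wide and 34 mm deep, open at the underside, and goes over the shaft; the tube's end presses on the nut
- tool_grip (a point): on the tool's axis, 50 mm above its underside, in the middle of its smooth round yellow head, which is 28 mm across and reaches from 34 to 60 mm above the underside: grip it there, from any side
- tray: blue open parts tray, fixed, 120 x 150 mm, 16 mm high, walls and floor 4 mm; origin at the centre of its underside
- stand: wooden block 110 x 110 x 30 mm, fixed, with a steel plate and an upright plain steel shaft (the stub axle) 8 mm thick with a round tip, 83 mm above the table; origin at the centre of the block's underside, z up along the shaft
- tip (a point): topmost point of the shaft, on its axis; z along the shaft, up
- nut: toothed steel push nut, 23 mm across, 5 mm thick, already started on the shaft: its underside is 71 to 74 mm above the table; origin at the centre of its underside. Its teeth grip the shaft: it slides down it only under about 11 N (a steady drag all the way), and holds the same load against being pushed back up
- wheel: black tyre with red hub, 80 mm across, fixed on the shaft; origin on the shaft's axis at the wheel's underside, 38 mm above the table; its upper face is 28 mm above its origin. The hub is a round recess, 32 mm wide and 24 mm deep, open at the top: nut, washer and tool go down into it
- washer: copper washer, 28 mm across, 4 mm thick, loose around the shaft in the hub, underside 64 mm above the table at the start; origin at the centre of its underside. A weak lifter spring floats it (it gives way under less than 1 N)
- hub (a point): on the shaft's axis, level with the wheel's upper face. Out of sight below the floating washer is the hub's firm spring seat: the washer meets it 3 to 13 mm below where it floats. This differs from wheel to wheel and is not measured, so feel for it. The seat then yields by 6 N per mm, 1.5 mm at most (9 N), after which it is flat and solid
- ring1: black rubber ring, 26 mm across and 5 mm thick, lying in the tray; origin at the centre of its underside; leave it be
- ring2: steel ring, 26 mm across and 5 mm thick, lying in the tray; origin at the centre of its underside; leave it be
- spare: spare black and red wheel 80 mm across, 29 mm thick, lying flat on the table with no axle in it; origin at the centre of its underside; leave it be
- bowl1: white bowl, 110 mm across, 35 mm high; origin at the centre of its underside; leave it be
- bowl2: white bowl, 100 mm across, 32 mm high; origin at the centre of its underside; leave it be
- tin: open brass tin, 70 mm across, 70 mm high; origin at the centre of its underside; leave it be
- mallet: hammer lying on the table, 240 mm long; leave it be
- spoon: white unfired clay spoon, 125 mm long, 12 mm high, lying between tray and wheel; origin under its handle's middle; leave it be
Mind the look-alikes: they are no part of the job. What is meant by the tool is not red, and is the smaller of those in its own colour. Several things have the shape of the stand; the one meant has the colours described above.

How it is judged:
On the way, in this order (a step that is already met when the one before it is completed fails the run):
1. the upright tool is over the shaft and presses on the nut, which is not yet tight (angle between tool's own z axis and vertical below 0.12 rad and horizontal distance between tool and tip below 0.004 m and contact force between tool and nut above 3 N and contact force between nut and washer below 2.5 N), for 0.05 s.
2. the nut presses the washer on the spring seat with at least 3.5 N (contact force between nut and washer above 3.5 N), for 0.2 s.
At the end, for the whole second after the job is handed in: The nut holds the washer down on the spring seat with more than 3 N by itself (about 0.5 mm of spring squeeze or more), and the released tool stands upright (within 0.12 rad) and at rest on the tray's floor (contact force between nut and washer above 3 N and angle between tool's own z axis and vertical below 0.12 rad and x of tool in the frame of tray between -0.055 and 0.055 m and y of tool in the frame of tray between -0.07 and 0.07 m and z of tool in the frame of tray below 0.007 m and linear speed of tool below 0.02 m/s); the robot touches nothing.
It fails at once if the spring seat is pressed flat: nut and washer press on each other with more than 10 N (contact force between nut and washer above 10 N).
It fails at once if the nut is pressed with the fingers instead of the tool (contact force between the fingers and nut above 1 N).
It fails at once if a bystander is moved more than 30 mm (distance of any of ring1, ring2, spare, bowl1, bowl2, tin, mallet, spoon from where it was at the start of the episode above 0.03 m).
It also fails if it takes over 72 s, if anything falls off the work surface, if the arm or the gripper's body presses on something with over 40 N, if the wrist force passes 120 N, or if a joint passes its speed limit or range.

ROBOT

A 6-joint arm with a two-finger parallel gripper is mounted at the origin on the work surface. World frame = base frame: x ahead of the robot, y to its left, z up, the work surface at z = 0. Lengths are in m, angles in rad, forces in N, time in s.
With the tool pointing down it reaches from about 0.25 to 0.8 m from the base axis. Payload 3.9 kg.
Tool frame: the origin (TCP) lies midway between the tips of the shut fingers; the grasp point (between the pads) lies 19 mm behind it; x points along the fingers, y is the direction in which the jaws open and shut, and the axes are right-handed (so a half turn about x gives the same grasp; the last joint's range is limited). The gripper opens to 85 mm and grips with 20 to 120 N. Pads are 22 mm wide; open, the fingers measure 114 mm over their backs; the gripper's body (76 mm by 85 mm) begins 54 mm behind the grasp point. The pads swing forward as they close: fully open they stand 13 mm farther back than shut.
Start: joints at [1.12, 0.26, -0.138, 1.173, 0, 1.571], TCP at [0.229, 0.473, 0.231] pointing down, gripper open.
Joint ranges: [-2.78, 2.78], [-0.83, 1.72], [-1.28, 1.37], [-1.9, 2.12], [-1.57, 1.48], [-3.14, 3.14]. Speed limits (rad/s): [2.57, 2.57, 3.14, 3.14, 3.14, 3.14].

INTERFACE

Orientations are given as a unit quaternion [w, x, y, z].
In Python, from station import get_obs, read_camera, camera_params, job_done gives the robot as it stands.
- The arm moves only by the tool servo_tool, never from a script. Its argument "steps" is text: rows parted by semicolons, each of 7 numbers parted by spaces: the shift along the tool's x, y, z in mm, then the turn, a rotation vector about the tool's x, y, z in rad, then the closure in counts, from 0 (fully open) to 255 (shut). A call has 1 to 12 rows; each row is the pose to reach, as a shift and turn from the pose commanded when the call began, along the tool's axes at that moment; what a row does not reach only later rows make up. A row lasts 1/10 s, in which the tool goes at most 50 mm and 8.59 degrees, less where a joint would pass 70% of its speed; a pose out of reach is approached as far as the arm can. A call with a gripper value outside its range is refused whole. The fingers move at their own pace and stop on an object; "squeeze" is the grip in N (left out, the last holds). Time passes only in rows, so rows that repeat a pose let the fingers close. It gives the time, the measured TCP pose, the force and the opening at its end, in the units of the state.
- get_obs(): the state, without advancing time (a new reading comes with each control period).
- read_camera(name): name is "side" or "top" or "wrist"; returns (picture, depth): 400x640x3 uint8, red, green, blue; 400x640 float32, m along the optical axis (not along the pixel's ray), 0 where there is no reading.
- camera_params(name): a dict with "intrinsics" (3x3 intrinsics, pixels), "D" ([k1, k2, p1, p2, k3] as OpenCV has them; the pictures are not rectified), "extrinsics" (4x4, takes a point from world to camera coordinates). Camera axes: x right, y down, z forward; pixel columns grow to the right and rows downward; lengths in m; the calibration is good to about 2 mm. A picture is of the moment at which its call begins: read the wrist's pose just before it. camera_params takes no time and is no camera call; for the wrist camera it gives the pose at the moment of the call.
- job_done(): hands the job in, once; it reports no verdict.
The state is a dict: "t": time; "joint_pos": joint angles; "joint_velocities": joint speeds; "joint_efforts": joint torques, N m; "tcp_pos": TCP position; "tool_rot": TCP orientation; "force": force on the tool from outside, world axes, zero at the start; "moment": the same for the moment, N m; "grip_width": finger opening in m.
Only numpy, scipy, OpenCV 4.12 (cv2) and the standard library are available. Lean on these libraries where they do the work, as an engineer would, in place of code of your own. Each camera call takes 0.05 s, during which the arm holds its last target.

## Working session

There is one attempt and no reset: what is moved stays moved. The work goes in short steps, Python scripts to look and compute and a tool call to move; the robot and the scene stay as the last step left them, time stands still between calls to the robot, and variables do not carry over. Pictures are saved under pics/ and viewed, and the job is handed in when it is done.

Besides the shell and the picture viewer there is one more tool, called after "Call:" as name(argument=value, ...) on one line, values as JSON. servo_tool: Moves the arm, as the interface text tells. Its arguments: {"type":"object","properties":{"steps":{"type":"string"},"squeeze":{"type":"number"}},"required":["steps"]}

```bash
mkdir -p pics; ls
python3 - <<'E'
from station import *
import cv2,numpy as np
o=get_obs();print({k:np.round(v,3).tolist() for k,v in o.items()})
for n in("top","side","wrist"):
    p,d=read_camera(n);cv2.imwrite(f"pics/{n}0.png",cv2.cvtColor(p,cv2.COLOR_RGB2BGR));np.save(f"pics/{n}0.npy",d);np.save(f"pics/{n}0rgb.npy",p)
    c=camera_params(n);print(n,{k:np.round(v,4).tolist() for k,v in c.items()})
E
```

```text
pics
{'t': 0.0, 'joint_pos': [1.12, 0.261, -0.139, 1.173, -0.0, 1.571], 'joint_velocities': [-0.001, 0.0, 0.0, 0.0, -0.001, 0.002], 'joint_efforts': [0.002, -40.568, 25.392, 0.019, 0.0, 0.0], 'tcp_pos': [0.228, 0.472, 0.23], 'tool_rot': [0.689, 0.157, 0.689, -0.159], 'force': [-0.117, -0.381, -0.114], 'moment': [0.01, -0.026, 0.004], 'grip_width': 0.085}
top {'intrinsics': [[456.3135, 0.0, 314.2235], [0.0, 456.3135, 194.6472], [0.0, 0.0, 1.0]], 'D': [-0.1123, 0.0, 0.0, 0.0, 0.0], 'extrinsics': [[0.0104, -0.9999, -0.0033, 0.121], [-0.994, -0.01, -0.1093, 0.5315], [0.1093, 0.0044, -0.994, 1.365], [0.0, 0.0, 0.0, 1.0]]}
side {'intrinsics': [[424.8946, 0.0, 321.3813], [0.0, 424.8946, 203.2729], [0.0, 0.0, 1.0]], 'D': [-0.0543, 0.0, 0.0, 0.0, 0.0], 'extrinsics': [[0.7328, -0.6803, 0.0115, -0.3261], [-0.5275, -0.5787, -0.622, 0.386], [0.4298, 0.4497, -0.7829, 0.801], [0.0, 0.0, 0.0, 1.0]]}
wrist {'intrinsics': [[302.9494, 0.0, 321.5152], [0.0, 302.9494, 200.5565], [0.0, 0.0, 1.0]], 'D': [-0.0236, 0.0, 0.0, 0.0, 0.0], 'extrinsics': [[0.4368, 0.8995, -0.0013, -0.5237], [0.8513, -0.413, 0.3236, -0.0416], [0.2906, -0.1425, -0.9462, 0.3811], [0.0, 0.0, 0.0, 1.0]]}
```

View pics/top0.png

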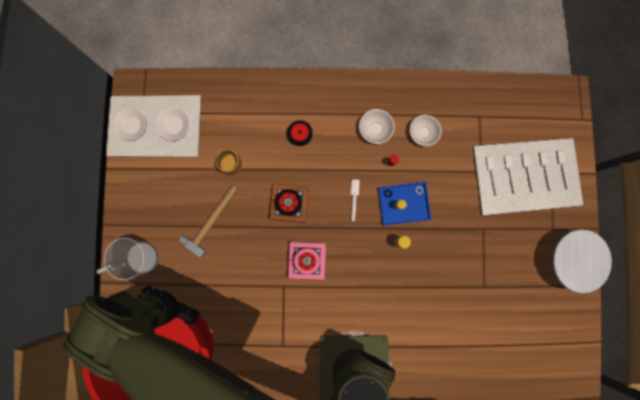

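View pics/side0.png

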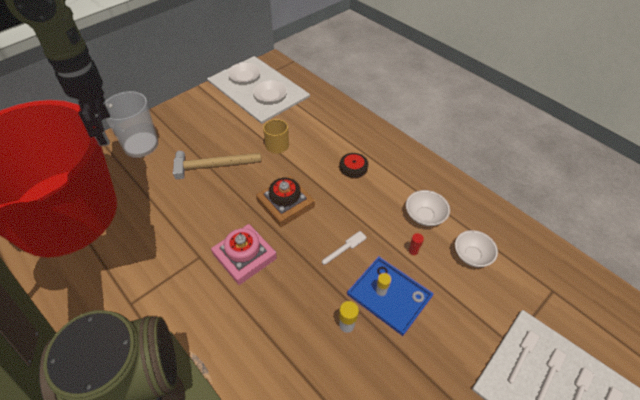

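View pics/wrist0.png

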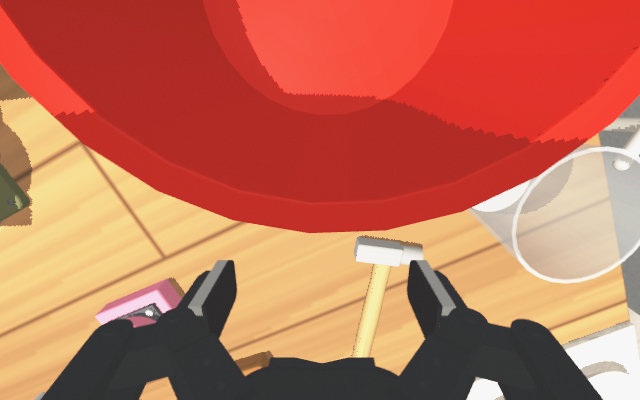

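Both views show the candidates. 
- **Yellow tools:** a small one in the tray (top 402,204; side 383,284), a bigger one on the table (404,242; side 348,315) and a red one (393,160). I choose the one in the tray.
- **Stands:** a wooden one with a black tyre (289,202) and a pink one (307,261). I choose the wooden one.

Next I'll measure both and check the choice in a close crop.

```bash
cat > h.py <<'E'
import numpy as np,cv2
from station import *
def ray(c,uv):
    K,D,T=np.array(c["intrinsics"]),np.array(c["D"]),np.array(c["extrinsics"])
    n=cv2.undistortPoints(np.array([[uv]],float),K,D)[0,0]
    R=T[:3,:3];o=-R.T@T[:3,3];d=R.T@np.array([n[0],n[1],1]);return o,d/np.linalg.norm(d)
def plane(c,uv,z):
    o,d=ray(c,uv);return o+d*(z-o[2])/d[2]
def tri(rs):
    A=sum(np.eye(3)-np.outer(d,d) for o,d in rs);b=sum((np.eye(3)-np.outer(d,d))@o for o,d in rs)
    return np.linalg.solve(A,b)
def proj(c,p):
    T=np.array(c["extrinsics"]);r=cv2.Rodrigues(T[:3,:3])[0]
    return cv2.projectPoints(np.array([p],float),r,T[:3,3],np.array(c["intrinsics"]),np.array(c["D"]))[0][0,0]
def blobs(rgb,lo,hi,roi,amin=8):
    x0,y0,x1,y1=roi;h=cv2.cvtColor(rgb,cv2.COLOR_RGB2HSV)
    m=cv2.inRange(h,np.array(lo),np.array(hi));mm=np.zeros_like(m);mm[y0:y1,x0:x1]=m[y0:y1,x0:x1]
    n,l,s,ce=cv2.connectedComponentsWithStats(mm)
    return [(s[i,4],ce[i].round(2).tolist(),s[i,:4].tolist()) for i in range(1,n) if s[i,4]>=amin],mm
E
python3 - <<'E'
from h import *
ct,cs=camera_params("top"),camera_params("side")
t=np.load("pics/top0rgb.npy");s=np.load("pics/side0rgb.npy")
Y=((20,120,80),(35,255,255))
bt,_=blobs(t,*Y,(380,185,430,260));bs,_=blobs(s,*Y,(340,265,400,330));print(bt,bs)
# depth-free: tool
for b in bt:
  for c in bs:
    r=[ray(ct,b[1]),ray(cs,c[1])];p=tri(r);print(b[1],c[1],p.round(4),(proj(ct,p)-b[1]).round(1))
B=((105,120,40),(125,255,255))
for im,c,roi in((t,ct,(370,175,440,230)),(s,cs,(340,255,440,335))):
    b,m=blobs(im,*B,roi,2);k=cv2.findNonZero(m);r=cv2.minAreaRect(k);print(r);print([plane(c,q,0.016).round(4).tolist() for q in cv2.boxPoints(r)])
def crop(im,roi,k):
    x0,y0,x1,y1=roi;return cv2.cvtColor(cv2.resize(im[y0:y1,x0:x1],(400,300),interpolation=cv2.INTER_CUBIC),cv2.COLOR_RGB2BGR)
a=np.vstack([np.hstack([crop(t,(370,175,450,235),0),crop(s,(330,255,440,338),0)]),np.hstack([crop(t,(260,175,320,220),0),crop(s,(250,165,322,219),0)])])
cv2.imwrite("pics/c0.png",a)
E
```

```text
[(np.int32(57), [400.6, 204.39], [396, 201, 10, 8]), (np.int32(134), [403.28, 241.64], [397, 236, 14, 12])] [(np.int32(156), [383.44, 280.64], [378, 273, 13, 16]), (np.int32(371), [348.47, 312.19], [340, 301, 19, 24])]
[400.6, 204.39] [383.44, 280.64] [ 0.5014 -0.1345  0.0516] [ 0.2 -0.2]
[400.6, 204.39] [348.47, 312.19] [ 0.4711 -0.1285 -0.0467] [-7.3 11.9]
[403.28, 241.64] [383.44, 280.64] [ 0.4132 -0.1443  0.176 ] [ 9.8 -9.1]
[403.28, 241.64] [348.47, 312.19] [ 0.3894 -0.1387  0.0659] [ 0.1 -0.1]
((404.1322021484375, 203.21044921875), (37.66262435913086, 48.34906768798828), 83.21102905273438)
[[0.5563, -0.0705, 0.016], [0.5759, -0.2209, 0.016], [0.4595, -0.233, 0.016], [0.4408, -0.0837, 0.016]]
((389.59332275390625, 293.51617431640625), (69.95510864257812, 51.14222717285156), 36.38435363769531)
[[0.4356, -0.0906, 0.016], [0.5637, -0.0636, 0.016], [0.5763, -0.2219, 0.016], [0.4547, -0.2374, 0.016]]
```

View pics/c0.png

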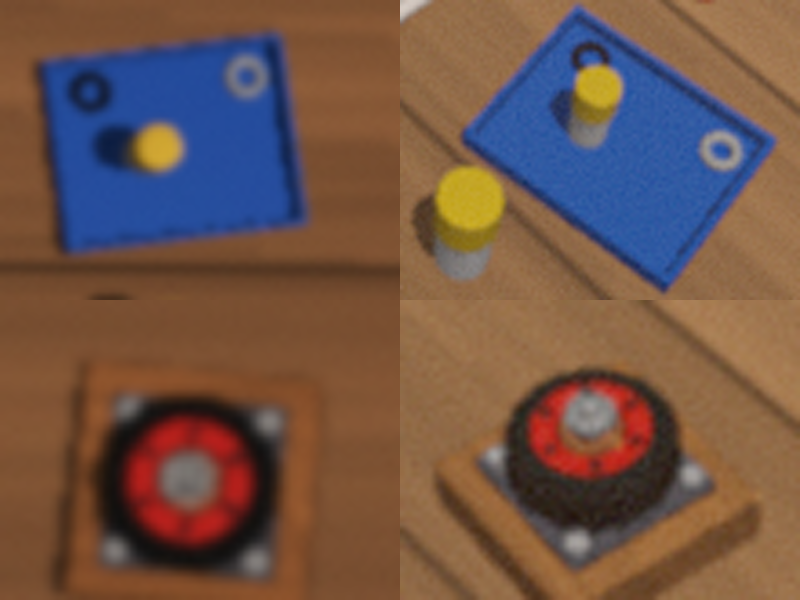

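The crop confirms it. The small yellow-headed tool stands in the blue tray near the black ring, and the bigger one is outside the tray. The wooden stand has the black tyre and red hub. Next I'll work out the stand position and the moves.

```bash
cat >> h.py <<'E'
from scipy.spatial.transform import Rotation as Ro
def pose():
    o=get_obs();q=np.array(o["tool_rot"]);return np.array(o["tcp_pos"]),Ro.from_quat(q[[1,2,3,0]]),o
def go(p,yaw=None):
    """shift mm & rotvec in tool frame to reach world p with tool x down, jaw y at world yaw (deg)"""
    t,R,o=pose()
    s=R.inv().apply(np.array(p)-t)*1000
    if yaw is None: return s.round(1)
    y=np.array([np.cos(np.radians(yaw)),np.sin(np.radians(yaw)),0]);x=np.array([0,0,-1.]);G=Ro.from_matrix(np.c_[x,y,np.cross(x,y)])
    return s.round(1),(R.inv()*G).as_rotvec().round(4)
E
python3 - <<'E'
from h import *
ct,cs=camera_params("top"),camera_params("side")
print(plane(ct,(288.3,202.3),.075), tri([ray(ct,(288.3,201.9)),ray(cs,(285,184))]))
t,R,o=pose();print(t,R.as_matrix().round(3))
c=camera_params("wrist");T=np.array(c["extrinsics"]);cp=-T[:3,:3].T@T[:3,3];print("cam in tool",R.inv().apply(cp-t).round(4),R.inv().apply(T[2,:3]).round(3))
for yaw in (0,180,90): print(yaw,go((.48,.1,.25),yaw))
E
```

```text
[0.50172321 0.20245324 0.075     ] [0.50443477 0.20065613 0.08175441]
[0.22851203 0.47208612 0.23064248] [[-0.001  0.436  0.9  ]
 [-0.001  0.9   -0.436]
 [-1.    -0.002 -0.   ]]
cam in tool [-0.1428 -0.0004 -0.0833] [ 0.946 -0.     0.324]
0 (array([ -19. , -225.4,  388.5]), array([1.12e+00, 8.00e-04, 1.40e-03]))
180 (array([ -19. , -225.4,  388.5]), array([-2.0216e+00, -1.5000e-03,  1.0000e-03]))
90 (array([ -19. , -225.4,  388.5]), array([-4.508e-01, -4.000e-04,  1.500e-03]))
```

Run:
```python
from h import *
print(go((.503,.195,.17),0))
```

```text
(array([  60.8, -129.7,  367.8]), array([1.12e+00, 8.00e-04, 1.40e-03]))
```

Call:
servo_tool(steps="0 -13 37 0.112 0 0 0;0 -26 74 0.224 0 0 0;0 -39 111 0.336 0 0 0;0 -52 147 0.448 0 0 0;0 -65 184 0.56 0 0 0;0 -78 221 0.672 0 0 0;10 -91 258 0.784 0 0 0;20 -104 294 0.896 0 0 0;40 -117 331 1.008 0 0 0;61 -130 368 1.12 0 0 0;61 -130 368 1.12 0 0 0;61 -130 368 1.12 0 0 0")

```text
t: 1.35
tcp_pos: [0.5029, 0.1944, 0.1694]
tool_rot: [-0.499, -0.5, -0.5, 0.501]
force: [0.5, 0.9, 0.3]
grip_width: 0.0857
```

Run:
```python
from h import *
t,R,o=pose();print(t,R.as_matrix().round(3).tolist(),o["force"],o["t"])
c=camera_params("wrist");p,d=read_camera("wrist");np.savez("pics/w1.npz",p=p,d=d,**c)
cv2.imwrite("pics/w1.png",cv2.cvtColor(p,cv2.COLOR_RGB2BGR));print(proj(c,(.503,.202,.083)))
```

```text
[0.50286947 0.19437947 0.16940201] [[-0.003, 1.0, -0.001], [-0.0, -0.001, -1.0], [-1.0, -0.003, 0.0]] [0.48681854 0.93004595 0.2693275 ] 1.35
[322.11066802 197.02190402]
```

View pics/w1.png

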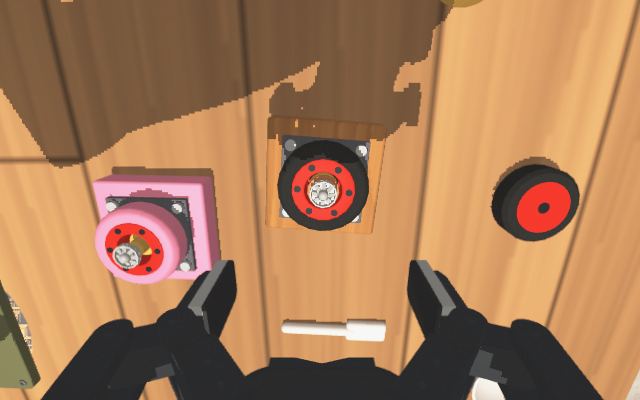

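Run:
```python
from h import *
z=np.load("pics/w1.npz");p=z["p"];c=dict(z)
cv2.imwrite("pics/w1c.png",cv2.cvtColor(cv2.resize(p[135:240,265:385],(720,630)[:2],interpolation=cv2.INTER_CUBIC)[:600],cv2.COLOR_RGB2BGR))
h=cv2.cvtColor(p,cv2.COLOR_RGB2HSV)
m=(((h[...,0]<6)|(h[...,0]>174))&(h[...,1]>180)&(h[...,2]>100)).astype(np.uint8)
m[:,:285]=0;m[:,362:]=0;m[:145]=0;m[235:]=0
k=cv2.findContours(m,0,1)[0];k=max(k,key=cv2.contourArea)
e=cv2.fitEllipse(cv2.convexHull(k));print("red hub ellipse",e);print(plane(c,e[0],.066))
d=z["d"]
T=c["extrinsics"]
for (u,v) in((322,197),(322,192),(313,190),(331,190),(322,181),(322,205),(345,190)):
    dd=d[v,u];K=c["intrinsics"];X=np.array([(u-K[0,2])/K[0,0]*dd,(v-K[1,2])/K[0,0]*dd,dd]);print(u,v,(T[:3,:3].T@(X-T[:3,3])).round(4))
```

```text
red hub ellipse ((322.77508544921875, 189.22872924804688), (60.790523529052734, 63.278953552246094), 90.2639389038086)
[0.50355687 0.20335902 0.066     ]
322 197 [0.5029 0.2021 0.0833]
322 192 [0.5029 0.2056 0.081 ]
313 190 [0.4956 0.2055 0.0752]
331 190 [0.5103 0.205  0.0738]
322 181 [0.5029 0.2136 0.0771]
322 205 [0.5029 0.1923 0.0747]
345 190 [0.5223 0.203  0.0672]
```

View pics/w1c.png

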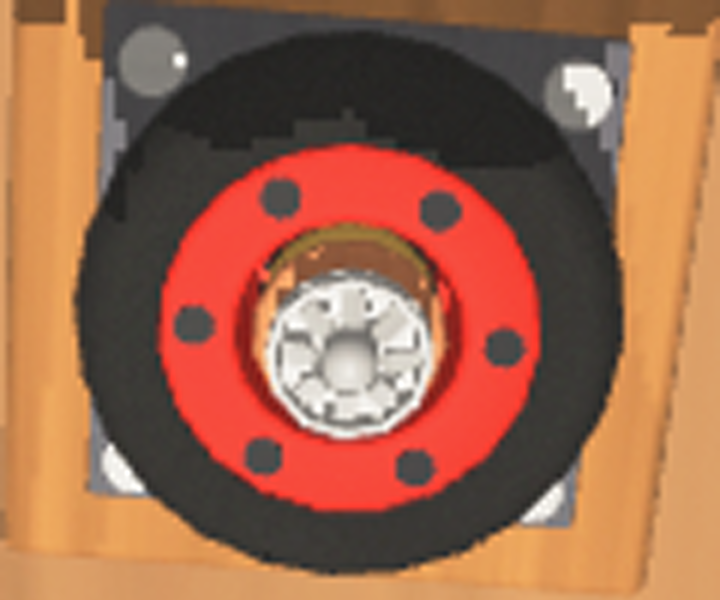

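Call:
servo_tool(steps="0 0 34 0 0 0 0;0 0 68 0 0 0 0;0 0 102 0 0 0 0;0 0 136 0 0 0 0;0 0 170 0 0 0 0;0 0 204 0 0 0 0;0 0 238 0 0 0 0;10 0 272 0 0 0 0;15 0 306 0 0 0 0;15 0 338 0 0 0 0;15 0 338 0 0 0 0;15 0 338 0 0 0 0")

```text
t: 2.6
tcp_pos: [0.5036, -0.142, 0.1561]
tool_rot: [0.5, 0.5, 0.5, -0.499]
force: [-0.1, 0.2, 0.2]
grip_width: 0.0854
```

Run:
```python
from h import *
z=np.load("pics/w1.npz");print("tip",[plane(dict(z),(u,195),.082).round(4) for u in(322,323)])
t,R,o=pose();print(t,R.as_matrix().round(3).tolist(),o["force"],o["t"])
c=camera_params("wrist");p,d=read_camera("wrist");np.savez("pics/w2.npz",p=p,d=d,**c)
cv2.imwrite("pics/w2.png",cv2.cvtColor(p,cv2.COLOR_RGB2BGR));print(proj(c,(.502,-.1345,.064)))
h=cv2.cvtColor(p,cv2.COLOR_RGB2HSV);b,m=blobs(p,(20,120,60),(35,255,255),(260,130,380,270));print(b)
# top face points by depth
T=c["extrinsics"];K=c["intrinsics"];T=np.array(T);K=np.array(K)
v,u=np.nonzero(m);dd=d[v,u];n=cv2.undistortPoints(np.c_[u,v].astype(float)[:,None],K,np.array(c["D"]))[:,0]
X=(np.c_[n,np.ones(len(n))]*dd[:,None]-T[:3,3])@T[:3,:3]
print(np.percentile(X[:,2],[5,50,95]).round(4));S=X[X[:,2]>np.percentile(X[:,2],95)-.003];print(len(S),S.min(0),S.max(0),((S.min(0)+S.max(0))/2).round(4),S.mean(0))
```

```text
tip [array([0.5029, 0.2034, 0.082 ]), array([0.5037, 0.2034, 0.082 ])]
[ 0.50363872 -0.14202703  0.15611167] [[0.001, 1.0, 0.001], [0.0, 0.001, -1.0], [-1.0, 0.001, -0.0]] [-0.0923122   0.15880455  0.23058907] 2.6
[319.54882999 195.03034518]
[(np.int32(1004), [317.46, 192.97], [301, 174, 33, 39])]
[0.0473 0.0638 0.0651]
821 [ 0.48680581 -0.14908126  0.06212422] [ 0.51303213 -0.05909403  0.29891152] [ 0.4999 -0.1041  0.1805] [ 0.50017015 -0.13525185  0.06429415]
```

View pics/w2.png

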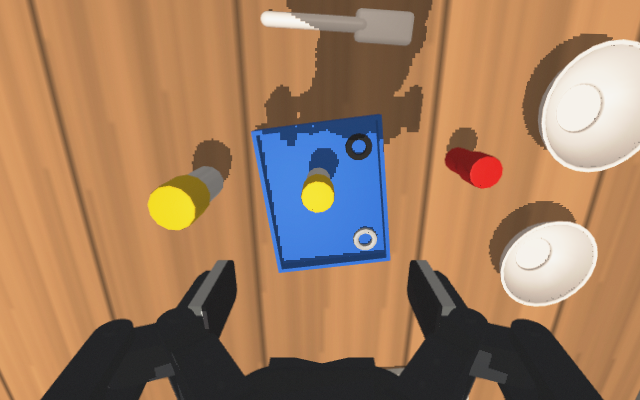

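Run:
```python
from h import *
z=np.load("pics/w2.npz");c=dict(z)
for v in(196,196.7):print(plane(c,(317.2,v),.064).round(4))
print(go((.5002,-.1355,.035),0))
```

```text
[ 0.5001 -0.1353  0.064 ]
[ 0.5001 -0.1359  0.064 ]
(array([121. ,  -3.4,  -6. ]), array([ 0.0017, -0.0004, -0.0009]))
```

Call:
servo_tool(steps="20 -3.4 -6.2 0 0 0 0;45 -3.4 -6.2 0 0 0 0;70 -3.4 -6.2 0 0 0 0;90 -3.4 -6.2 0 0 0 0;110 -3.4 -6.2 0 0 0 0;123 -3.4 -6.2 0 0 0 0;123 -3.4 -6.2 0 0 0 0;123 -3.4 -6.2 0 0 0 80;123 -3.4 -6.2 0 0 0 120;123 -3.4 -6.2 0 0 0 120;123 -3.4 -6.2 0 0 0 120;123 -3.4 -6.2 0 0 0 120", squeeze=25)

```text
t: 3.85
tcp_pos: [0.5002, -0.1367, 0.0327]
tool_rot: [0.5, 0.5, 0.5, -0.5]
force: [-0.0, -1.2, -0.3]
grip_width: 0.045
```

Run:
```python
from h import *
t,R,o=pose();print(t,o["force"],o["grip_width"],o["t"])
for n in("side","wrist"):
    p,d=read_camera(n);cv2.imwrite(f"pics/{n}3.png",cv2.cvtColor(p if n=="wrist" else cv2.resize(p[220:340,300:460],(800,600)),cv2.COLOR_RGB2BGR))
```

```text
[ 0.50022082 -0.1367307   0.03274514] [-7.56191857e-04 -1.18625238e+00 -2.61455390e-01] 0.04495455361104479 3.85
```

View pics/side3.png

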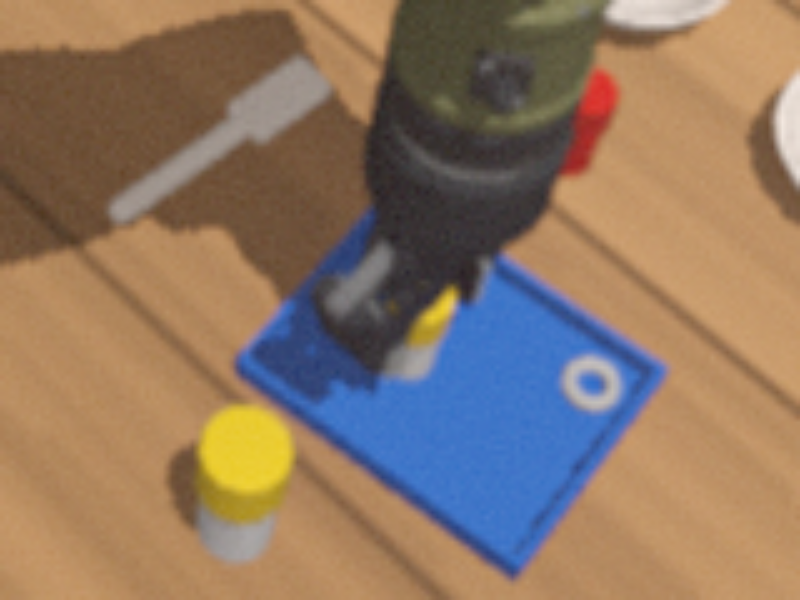

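View pics/wrist3.png

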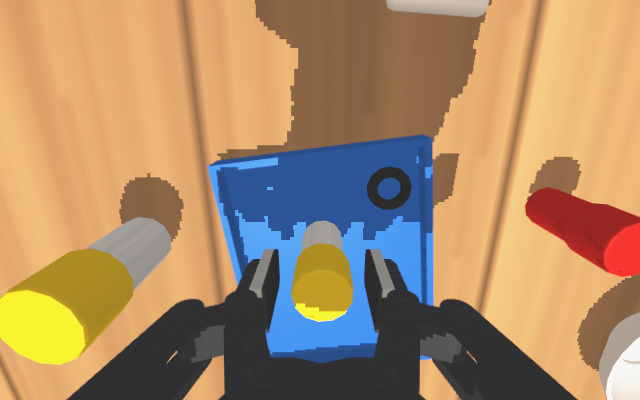

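The fingers straddle the small tool's head, which is centred near wrist pixel (322,290), and nothing is touched. I'll shift 1 mm along tool z and close.

Call:
servo_tool(steps="0 0 -1 0 0 0 120;0 0 -1 0 0 0 140;0 0 -1 0 0 0 160;0 0 -1 0 0 0 200;0 0 -1 0 0 0 220;0 0 -1 0 0 0 220;0 0 -1 0 0 0 220", squeeze=60)

```text
t: 4.65
tcp_pos: [0.5, -0.1356, 0.0325]
tool_rot: [0.5, 0.5, 0.5, -0.5]
force: [-0.3, 0.5, 3.3]
grip_width: 0.027
```

Run:
```python
from h import *
t,R,o=pose();print(t,o["force"],o["grip_width"],o["t"],R.as_matrix().round(4).tolist())
for n in("wrist",):
    p,d=read_camera(n);cv2.imwrite(f"pics/{n}4.png",cv2.cvtColor(p,cv2.COLOR_RGB2BGR))
```

```text
[ 0.50000258 -0.13563013  0.03245231] [-0.34919932  0.49058233  3.30491959] 0.027026584218076435 4.65 [[0.0002, 1.0, -0.0], [-0.0, -0.0, -1.0], [-1.0, 0.0002, 0.0]]
```

View pics/wrist4.png

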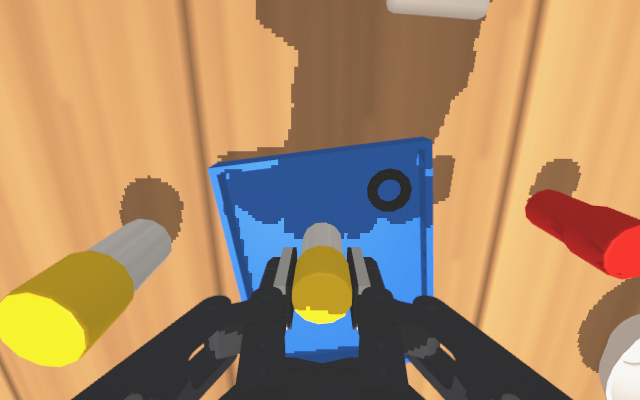

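Call:
servo_tool(steps="-10 0 0 0 0 0 220;-40 0 0 0 0 0 220;-80 0 0 0 0 0 220;-115 0 0 0 0 0 220;-125 0 -30 0 0 0 220;-125 1 -70 0 0 0 220;-125 2 -110 0 0 0 220;-125 3 -150 0 0 0 220;-125 3.5 -190 0 0 0 220;-125 3.5 -230 0 0 0 220;-125 3.5 -265 0 0 0 220;-125 3.5 -265 0 0 0 220")

```text
t: 5.9
tcp_pos: [0.5034, 0.1333, 0.1576]
tool_rot: [0.501, 0.499, 0.502, -0.498]
force: [-0.1, -0.2, -1.8]
grip_width: 0.0266
```

Run:
```python
from h import *
t,R,o=pose();print(t,o["force"],o["grip_width"],o["t"],go((.5035,.2034,.155),0))
c=camera_params("wrist");p,d=read_camera("wrist");cv2.imwrite(f"pics/w5.png",cv2.cvtColor(p,cv2.COLOR_RGB2BGR));np.savez("pics/w5.npz",p=p,**c)
```

```text
[0.50344566 0.13328327 0.15764196] [-0.13269927 -0.24703036 -1.76346515] 0.02663418887435962 5.9 (array([  2.8,   0.4, -70.1]), array([ 0.0055, -0.0019, -0.0006]))
```

View pics/w5.png

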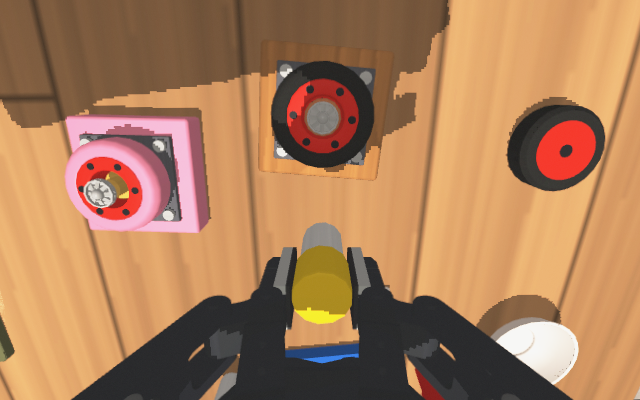

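Call:
servo_tool(steps="0 0 -25 0 0 0 220;0 0 -50 0 0 0 220;0 0 -70 0 0 0 220;0 0 -70 0 0 0 220;20 0 -70 0 0 0 220;34 0 -70 0 0 0 220;38 0 -70 0 0 0 220;38 0 -70 0 0 0 220;38 0 -70 0 0 0 220", squeeze=80)

```text
t: 6.85
tcp_pos: [0.5039, 0.1987, 0.1199]
tool_rot: [0.5, 0.5, 0.5, -0.5]
force: [0.3, 0.8, -0.9]
grip_width: 0.0256
```

Run:
```python
from h import *
t,R,o=pose();print(t,o["force"],o["grip_width"],o["t"],go((.5035,.2034,.117),0))
c=camera_params("side");p,d=read_camera("side");print(proj(c,(.5035,.2034,.083)),proj(c,(.5035,.2034,.0885)));cv2.imwrite(f"pics/s6.png",cv2.cvtColor(cv2.resize(p[130:230,225:345],(720,600),interpolation=cv2.INTER_CUBIC),cv2.COLOR_RGB2BGR))
c=camera_params("wrist");p,d=read_camera("wrist");cv2.imwrite(f"pics/w6.png",cv2.cvtColor(cv2.resize(p[120:320,220:420],(600,600),interpolation=cv2.INTER_CUBIC),cv2.COLOR_RGB2BGR))
```

```text
[0.50387272 0.19871784 0.11992165] [ 0.29595912  0.77716539 -0.91565208] 0.025603466724564934 6.85 (array([ 2.9, -0.4, -4.7]), array([-0.0011,  0.    , -0.0007]))
[282.92775555 183.39160278] [282.79517704 181.91233582]
```

View pics/s6.png

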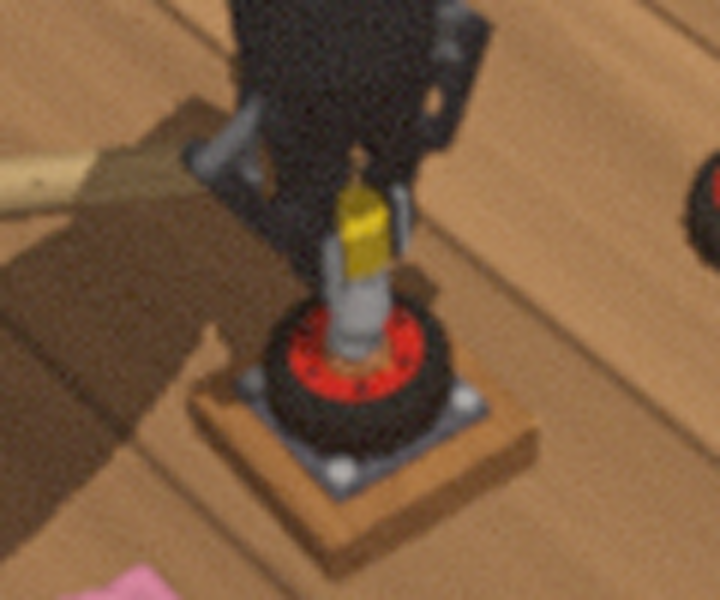

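View pics/w6.png

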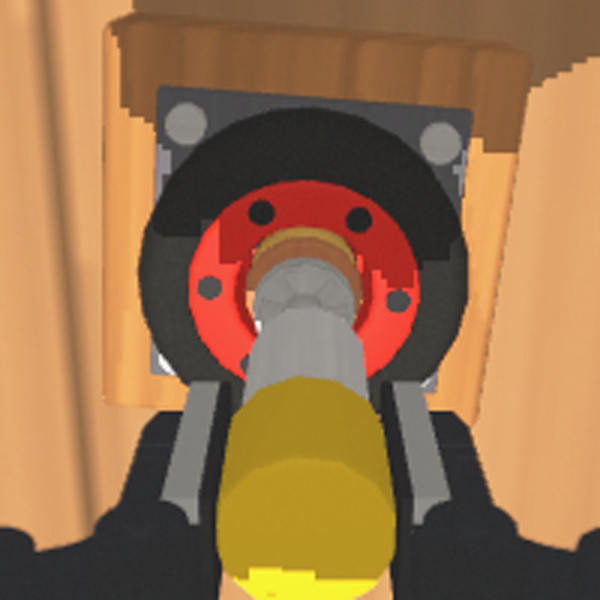

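Call:
servo_tool(steps="0 -0.4 -3 0 0 0 220;0 -0.4 -4.5 0 0 0 220;0 -0.4 -4.5 0 0 0 220;0 -0.4 -4.5 0 0 0 220;0 -0.4 -4.5 0 0 0 220")

```text
t: 7.45
tcp_pos: [0.503, 0.204, 0.1193]
tool_rot: [0.5, 0.5, 0.5, -0.5]
force: [0.3, -0.2, -0.8]
grip_width: 0.0259
```

Run:
```python
from h import *
t,R,o=pose();print(t,o["force"],o["grip_width"],o["t"],go((.5035,.2034,.117),0))
c=camera_params("wrist");p,d=read_camera("wrist");cv2.imwrite(f"pics/w7.png",cv2.cvtColor(cv2.resize(p[120:320,220:420],(600,600),interpolation=cv2.INTER_CUBIC),cv2.COLOR_RGB2BGR))
for z in (.0910,.083): print(z,proj(c,(.5035,.2034+.012,z)),proj(c,(.5035-.012,.2034,z)),proj(c,(.5035+.012,.2034,z)))
```

```text
[0.50296011 0.20397293 0.11927372] [ 0.28582076 -0.21134985 -0.78489171] 0.025928708292304755 7.45 (array([2.3, 0.5, 0.6]), array([0.0002, 0.0001, 0.0001]))
0.091 [322.60565142 220.82873236] [303.36828041 238.62787471] [341.84006422 238.58606547]
0.083 [322.56096209 215.96281336] [304.06378823 233.17652754] [341.05719809 233.13631342]
```

View pics/w7.png

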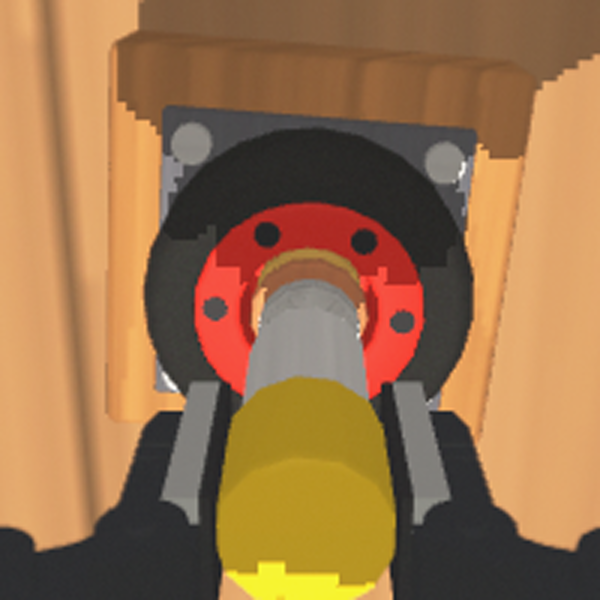

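Call:
servo_tool(steps="0 0.5 0.6 0 0 0 220;2 0.5 0.6 0 0 0 220;4 0.5 0.6 0 0 0 220;5 0.5 0.6 0 0 0 220;6 0.5 0.6 0 0 0 220;7 0.5 0.6 0 0 0 220;8 0.5 0.6 0 0 0 220;9 0.5 0.6 0 0 0 220;9 0.5 0.6 0 0 0 220;9 0.5 0.6 0 0 0 220")

```text
t: 8.5
tcp_pos: [0.5035, 0.2033, 0.1103]
tool_rot: [-0.5, -0.5, -0.5, 0.5]
force: [-0.4, 0.0, -0.9]
grip_width: 0.0257
```

Run:
```python
from h import *
t,R,o=pose();print(t,o["force"],o["grip_width"],o["t"],np.linalg.norm(o["joint_velocities"]))
c=camera_params("wrist");p,d=read_camera("wrist");cv2.imwrite(f"pics/w8.png",cv2.cvtColor(cv2.resize(p[120:320,220:420],(600,600),interpolation=cv2.INTER_CUBIC),cv2.COLOR_RGB2BGR))
print(get_obs()["tcp_pos"],get_obs()["force"])
```

```text
[0.50349832 0.20330414 0.11028365] [-0.35251322  0.03498051 -0.91030454] 0.025741851892702308 8.5 0.0038063540710829196
[0.50358709 0.20332917 0.11034325] [-0.26834042  0.0295642  -1.16214927]
```

View pics/w8.png

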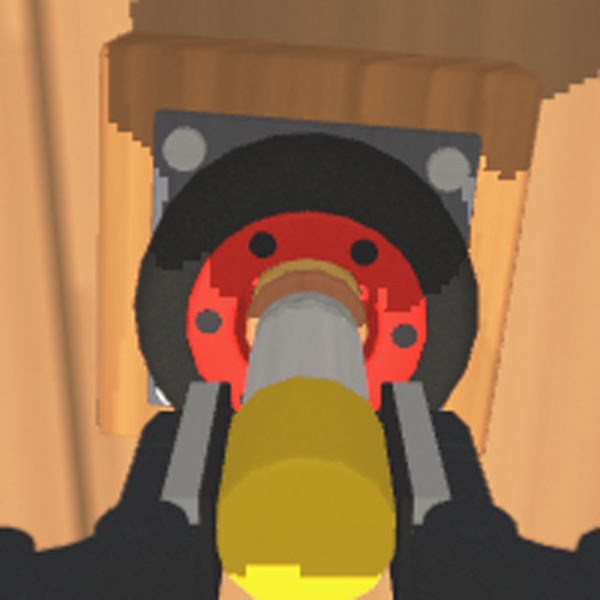

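The tool is centred over the shaft. Its underside is now about 1 mm below tip level and there is no contact force, so the bore is going over. I'll continue slowly, watching the force.

Call:
servo_tool(steps="0.5 0 0 0 0 0 220;1 0 0 0 0 0 220;1.5 0 0 0 0 0 220;2 0 0 0 0 0 220;2 0 0 0 0 0 220")

```text
t: 9.05
tcp_pos: [0.5035, 0.2033, 0.1082]
tool_rot: [-0.5, -0.5, -0.5, 0.5]
force: [0.5, -0.1, -0.1]
grip_width: 0.026
```

Call:
servo_tool(steps="0.5 0 0 0 0 0 220;1 0 0 0 0 0 220;1.5 0 0 0 0 0 220;1.5 0 0 0 0 0 220")

```text
t: 9.45
tcp_pos: [0.5035, 0.2033, 0.1067]
tool_rot: [-0.5, -0.5, -0.5, 0.5]
force: [0.6, 0.4, -1.8]
grip_width: 0.0258
```

Call:
servo_tool(steps="0.5 0 0 0 0 0 220;1 0 0 0 0 0 220;1 0 0 0 0 0 220")

```text
t: 9.75
tcp_pos: [0.5036, 0.2034, 0.1063]
tool_rot: [0.5, 0.5, 0.5, -0.5]
force: [-2.4, -0.8, 4.8]
grip_width: 0.0259
```

Call:
servo_tool(steps="0.5 0 0 0 0 0 220;1 0 0 0 0 0 220;1 0 0 0 0 0 220")

```text
t: 10.05
tcp_pos: [0.5037, 0.2034, 0.106]
tool_rot: [0.5, 0.5, 0.5, -0.5]
force: [-2.2, -0.8, 9.0]
grip_width: 0.0261
```

Call:
servo_tool(steps="0.5 0 0 0 0 0 220;1 0 0 0 0 0 220;1 0 0 0 0 0 220")

```text
t: 10.35
tcp_pos: [0.5036, 0.2034, 0.105]
tool_rot: [0.5, 0.5, 0.5, -0.5]
force: [-3.1, -0.4, 9.5]
grip_width: 0.0262
```

Call:
servo_tool(steps="0.5 0 0 0 0 0 220;1 0 0 0 0 0 220;1 0 0 0 0 0 220")

```text
t: 10.65
tcp_pos: [0.5036, 0.2034, 0.1041]
tool_rot: [0.5, 0.5, 0.5, -0.5]
force: [-3.4, -0.9, 9.3]
grip_width: 0.0259
```

Call:
servo_tool(steps="0.5 0 0 0 0 0 220;1 0 0 0 0 0 220;1 0 0 0 0 0 220")

```text
t: 10.95
tcp_pos: [0.5036, 0.2034, 0.1031]
tool_rot: [0.5, 0.5, 0.5, -0.5]
force: [-2.7, -1.3, 8.5]
grip_width: 0.026
```

Call:
servo_tool(steps="0.5 -0.3 0 0 0 0 220;1 -0.3 0 0 0 0 220;1.5 -0.3 0 0 0 0 220;2 -0.3 0 0 0 0 220;2 -0.3 0 0 0 0 220")

```text
t: 11.45
tcp_pos: [0.5036, 0.2034, 0.1012]
tool_rot: [0.5, 0.5, 0.5, -0.5]
force: [-2.6, -1.1, 9.3]
grip_width: 0.0262
```

Call:
servo_tool(steps="0.5 0 0 0 0 0 220;1 0 0 0 0 0 220;1.5 0 0 0 0 0 220;1.5 0 0 0 0 0 220;1.5 0 0 0 0 0 220")

```text
t: 11.95
tcp_pos: [0.5036, 0.2034, 0.0997]
tool_rot: [0.5, 0.5, 0.5, -0.5]
force: [-2.1, -1.4, 8.8]
grip_width: 0.0258
```

Call:
servo_tool(steps="0.4 0 0 0 0 0 220;0.8 0 0 0 0 0 220;0.8 0 0 0 0 0 220")

```text
t: 12.25
tcp_pos: [0.5036, 0.2034, 0.0989]
tool_rot: [0.5, 0.501, 0.5, -0.5]
force: [-1.5, -0.8, 8.8]
grip_width: 0.0262
```

Call:
servo_tool(steps="0.4 0 0 0 0 0 220;0.8 0 0 0 0 0 220;0.8 0 0 0 0 0 220")

```text
t: 12.55
tcp_pos: [0.5036, 0.2034, 0.0981]
tool_rot: [0.5, 0.501, 0.5, -0.5]
force: [-2.4, -1.1, 9.7]
grip_width: 0.026
```

Call:
servo_tool(steps="0.4 0 0 0 0 0 220;0.8 0 0 0 0 0 220;0.8 0 0 0 0 0 220")

```text
t: 12.85
tcp_pos: [0.5036, 0.2034, 0.0973]
tool_rot: [0.5, 0.5, 0.5, -0.5]
force: [-2.2, -1.5, 9.1]
grip_width: 0.0262
```

Call:
servo_tool(steps="0.4 0 0 0 0 0 220;0.8 0 0 0 0 0 220;0.8 0 0 0 0 0 220")

```text
t: 13.15
tcp_pos: [0.5036, 0.2034, 0.0965]
tool_rot: [0.5, 0.5, 0.5, -0.5]
force: [-2.8, -1.3, 9.8]
grip_width: 0.0265
```

Call:
servo_tool(steps="0.4 0 0 0 0 0 220;0.8 0 0 0 0 0 220;0.8 0 0 0 0 0 220")

```text
t: 13.45
tcp_pos: [0.5036, 0.2034, 0.0957]
tool_rot: [0.5, 0.501, 0.5, -0.5]
force: [-2.5, -2.3, 9.3]
grip_width: 0.0261
```

Call:
servo_tool(steps="0.4 0 0 0 0 0 220;0.8 0 0 0 0 0 220;0.8 0 0 0 0 0 220")

```text
t: 13.75
tcp_pos: [0.5036, 0.2034, 0.0949]
tool_rot: [0.5, 0.5, 0.5, -0.499]
force: [-2.2, -1.1, 9.6]
grip_width: 0.0261
```

Call:
servo_tool(steps="0.4 0 0 0 0 0 220;0.8 0 0 0 0 0 220;0.8 0 0 0 0 0 220")

```text
t: 14.05
tcp_pos: [0.5036, 0.2034, 0.0942]
tool_rot: [0.5, 0.501, 0.5, -0.499]
force: [-2.5, -1.1, 10.9]
grip_width: 0.0262
```

Call:
servo_tool(steps="0.4 0 0 0 0 0 220;0.8 0 0 0 0 0 220;0.8 0 0 0 0 0 220")

```text
t: 14.35
tcp_pos: [0.5036, 0.2034, 0.0938]
tool_rot: [0.5, 0.501, 0.5, -0.499]
force: [-3.6, -1.0, 12.6]
grip_width: 0.0263
```

The seat is reached: the force rose from a 9.3 N baseline to 12.6 N, and travel per step dropped. I'll take finer steps now.

Call:
servo_tool(steps="0.3 0 0 0 0 0 220;0.5 0 0 0 0 0 220;0.5 0 0 0 0 0 220")

```text
t: 14.65
tcp_pos: [0.5037, 0.2035, 0.0936]
tool_rot: [0.5, 0.501, 0.5, -0.499]
force: [-3.8, -2.0, 14.6]
grip_width: 0.0259
```

Call:
servo_tool(steps="0 0 0 0 0 0 220")

```text
t: 14.75
tcp_pos: [0.5037, 0.2035, 0.0936]
tool_rot: [0.5, 0.501, 0.5, -0.499]
force: [-3.8, -1.3, 14.8]
grip_width: 0.0261
```

Call:
servo_tool(steps="0 0 0 0 0 0 220")

```text
t: 14.85
tcp_pos: [0.5036, 0.2034, 0.0936]
tool_rot: [0.5, 0.501, 0.5, -0.499]
force: [-3.3, -1.8, 15.5]
grip_width: 0.0258
```

Call:
servo_tool(steps="0.2 0 0 0 0 0 220;0.3 0 0 0 0 0 220;0.3 0 0 0 0 0 220")

```text
t: 15.15
tcp_pos: [0.5037, 0.2035, 0.0934]
tool_rot: [0.5, 0.501, 0.5, -0.499]
force: [-4.5, -2.0, 16.0]
grip_width: 0.0263
```

Call:
servo_tool(steps="0 0 0 0 0 0 220")

```text
t: 15.25
tcp_pos: [0.5037, 0.2035, 0.0935]
tool_rot: [0.5, 0.501, 0.5, -0.499]
force: [-4.3, -2.4, 15.2]
grip_width: 0.0261
```

Call:
servo_tool(steps="0 0 0 0 0 0 220")

```text
t: 15.35
tcp_pos: [0.5037, 0.2035, 0.0935]
tool_rot: [0.5, 0.501, 0.5, -0.499]
force: [-5.1, -1.8, 15.8]
grip_width: 0.0259
```

The nut–washer load is about 6.3 N (15.7 N against the 9.3 N drag), roughly 1 mm of squeeze. Lifting off.

Call:
servo_tool(steps="-2 0 0 0 0 0 220;-5 0 0 0 0 0 220;-10 0 0 0 0 0 220;-20 0 0 0 0 0 220;-35 0 0 0 0 0 220;-55 0 0 0 0 0 220;-67 0 0 0 0 0 220;-67 0 0 0 0 0 220;-67 0 0 0 0 0 220")

```text
t: 16.25
tcp_pos: [0.5033, 0.2033, 0.158]
tool_rot: [0.5, 0.5, 0.5, -0.5]
force: [-0.3, -0.7, -1.0]
grip_width: 0.0261
```

Run:
```python
from h import *
t,R,o=pose();print(t,o["force"],o["grip_width"],o["t"],go((.5002,-.1355,.16),0))
c=camera_params("wrist");p,d=read_camera("wrist");cv2.imwrite(f"pics/w9.png",cv2.cvtColor(cv2.resize(p[120:320,220:420],(600,600),interpolation=cv2.INTER_CUBIC),cv2.COLOR_RGB2BGR))
```

```text
[0.50327172 0.20328801 0.15804668] [-0.25652632 -0.73262565 -1.02355037] 0.026099088831374365 16.25 (array([ -2. ,  -3.1, 338.8]), array([-0.    , -0.0001, -0.0002]))
```

View pics/w9.png

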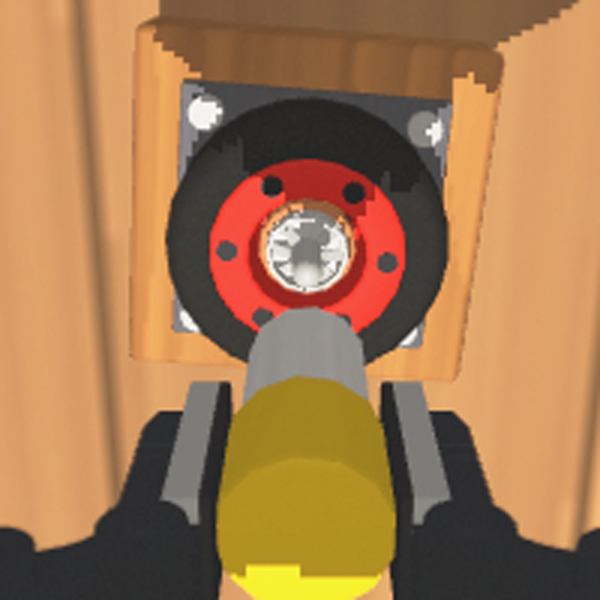

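The wrist crop, centred near (308,250), shows the nut sunk into the hub on the copper washer, with the shaft standing free. The tool is still upright in the grip. I'll return to the tray.

Call:
servo_tool(steps="0 -1 34 0 0 0 220;0 -2 68 0 0 0 220;0 -3 102 0 0 0 220;0 -3 136 0 0 0 220;0 -3 170 0 0 0 220;0 -3 204 0 0 0 220;0 -3 238 0 0 0 220;0 -3 272 0 0 0 220;0 -3 306 0 0 0 220;0 -3 330 0 0 0 220;0 -3 339 0 0 0 220;0 -3 339 0 0 0 220")

```text
t: 17.5
tcp_pos: [0.4996, -0.1364, 0.1572]
tool_rot: [-0.499, -0.5, -0.5, 0.501]
force: [0.7, 0.5, -1.3]
grip_width: 0.026
```

Call:
servo_tool(steps="30 0 0 0 0 0 220;60 0 0 0 0 0 220;85 0 0 0 0 0 220;105 0 0 0 0 0 220;114 0 0 0 0 0 220;119 0 0 0 0 0 220;119 0 0 0 0 0 220;119 0 0 0 0 0 220")

```text
t: 18.3
tcp_pos: [0.5011, -0.1356, 0.0399]
tool_rot: [0.501, 0.5, 0.5, -0.5]
force: [-0.5, 0.2, -0.6]
grip_width: 0.0261
```

Call:
servo_tool(steps="1 0 0 0 0 0 220;2 0 0 0 0 0 220;3 0 0 0 0 0 220;4 0 0 0 0 0 220;5 0 0 0 0 0 220;6 0 0 0 0 0 220;6 0 0 0 0 0 220")

```text
t: 19.0
tcp_pos: [0.5, -0.1357, 0.0329]
tool_rot: [0.5, 0.5, 0.5, -0.5]
force: [-0.2, 0.3, -0.9]
grip_width: 0.0267
```

Call:
servo_tool(steps="0.5 0 0 0 0 0 220;1 0 0 0 0 0 220;1.5 0 0 0 0 0 220;1.5 0 0 0 0 0 220")

```text
t: 19.4
tcp_pos: [0.5003, -0.1357, 0.0325]
tool_rot: [0.5, 0.5, 0.5, -0.5]
force: [-1.4, 0.0, 6.9]
grip_width: 0.026
```

Call:
servo_tool(steps="-1 0 0 0 0 0 220;-1 0 0 0 0 0 220;-1 0 0 0 0 0 200;-1 0 0 0 0 0 150;-1 0 0 0 0 0 120;-1 0 0 0 0 0 90;-1 0 0 0 0 0 60;-1 0 0 0 0 0 30;-1 0 0 0 0 0 0;-1 0 0 0 0 0 0;-1 0 0 0 0 0 0;-1 0 0 0 0 0 0", squeeze=20)

```text
t: 20.6
tcp_pos: [0.5002, -0.1357, 0.0326]
tool_rot: [0.5, 0.5, 0.5, -0.5]
force: [-0.4, 0.3, 0.0]
grip_width: 0.0857
```

Run:
```python
from h import *
t,R,o=pose();print(t,o["force"],o["grip_width"],o["t"])
p,d=read_camera("wrist");cv2.imwrite(f"pics/w10.png",cv2.cvtColor(p,cv2.COLOR_RGB2BGR))
```

```text
[ 0.50021815 -0.13569877  0.03262172] [-0.38757534  0.27035323  0.00777099] 0.08574328817556189 20.6
```

View pics/w10.png

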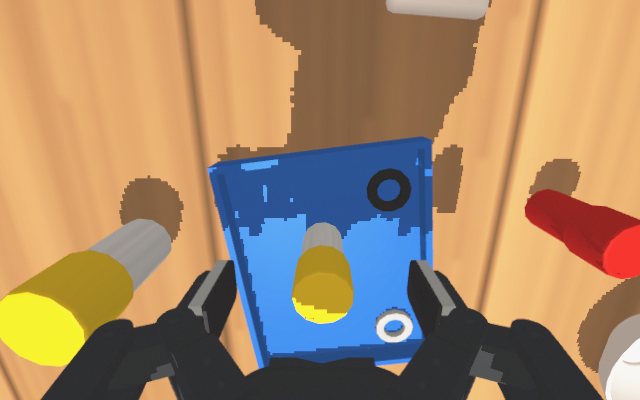

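The tool stands free and upright at (323,280) and the fingers are open. I'll lift off and check.

Call:
servo_tool(steps="-15 0 0 0 0 0 0;-40 0 0 0 0 0 0;-80 0 0 0 0 0 0;-120 0 0 0 0 0 0;-160 0 0 0 0 0 0;-160 0 -40 0 0 0 0;-160 0 -80 0 0 0 0;-160 0 -120 0 0 0 0;-160 0 -160 0 0 0 0;-160 0 -190 0 0 0 0;-160 0 -190 0 0 0 0;-160 0 -190 0 0 0 0")

```text
t: 21.85
tcp_pos: [0.5, 0.0546, 0.1925]
tool_rot: [0.501, 0.499, 0.5, -0.5]
force: [-0.3, -0.4, -0.3]
grip_width: 0.0851
```

Run:
```python
from h import *
t,R,o=pose();print(t,o["force"],o["t"])
s,_=read_camera("side");w,_=read_camera("wrist")
cv2.imwrite("pics/s11.png",cv2.cvtColor(s,cv2.COLOR_RGB2BGR));cv2.imwrite("pics/w11.png",cv2.cvtColor(w,cv2.COLOR_RGB2BGR))
b,_=blobs(s,(20,120,80),(35,255,255),(340,265,400,330));print(b)
```

```text
[0.50003485 0.05464742 0.19252132] [-0.2713642  -0.42611445 -0.34968118] 21.85
[(np.int32(157), [383.61, 280.59], [378, 273, 13, 16]), (np.int32(371), [348.49, 312.16], [340, 301, 19, 24])]
```

View pics/s11.png

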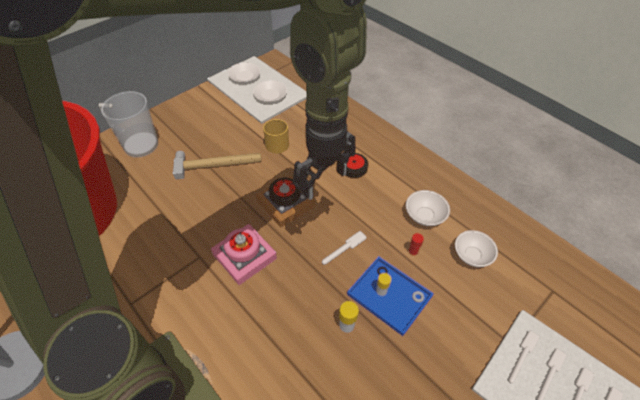

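View pics/w11.png

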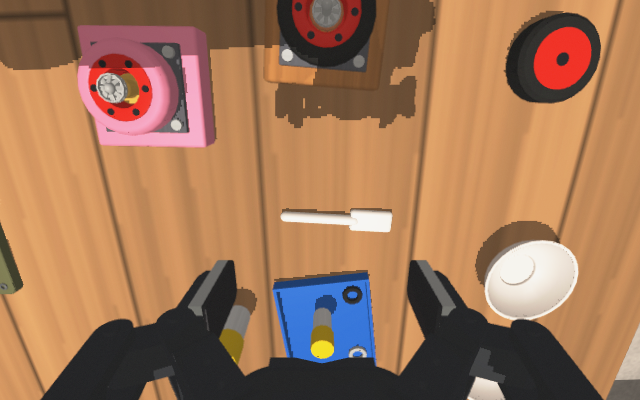

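The side view shows the tool upright in the tray at (383.6,280.6), within 0.2 px of where it stood at the start. The bystanders look unmoved and the robot touches nothing. Handing in.

```bash
python3 -c "
from station import *
job_done();print(get_obs()['t'])"
```

```text
the job is handed in; nothing more can be done
the job is handed in; nothing more can be done
```

I pressed the nut down with the yellow tool, stood the tool back in the tray and handed the job in at about 22 s of the 72 s allowed. No verdict was reported.

- **Pressing:** The nut slid at a steady reading of about 9.3 N. At the seat the reading rose, and I stopped at about 15.7 N. That puts roughly 6 N, or about 1 mm of squeeze, on the spring, well short of flat.
- **Last checks:** The wrist view shows the nut sunk in the hub on the copper washer. The tool stands upright and released, within 0.2 px of its starting place in the side view. Nothing else looked moved, though I judged that by eye, and the gripper was clear of everything.
- **Not confirmed:** I could not measure the load the nut holds by itself after release; the 6 N is from the wrist force while pressing.
- **Disagreements:** The slide force read about 9.3 N at the wrist against the stated 11 N. A sideways force of 2 to 5 N while pressing suggests the bore rubbed lightly on the shaft.

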